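# File two swab tubes upright in the covered holder

## Task

Slide the grey dust cover of the holder fully aside by its yellow pull and leave it open. Then take the red-capped and the blue-capped swab tubes from the black sloping rest and stand each one, cap up and all the way down, in the sleeve of its own colour; guide each tube well into its sleeve before letting go, so that it does not drop hard. Leave the white-capped tube in the rest and everything else on the bench where it is.

Things in the scene. Friction and masses are not known exactly. Their poses are not given: they have to be found in the camera images.
- tube_red: Red-capped clear plastic swab tube with a white label, 170 mm long: body 17 mm diameter, cap the top 28 mm, 20 mm diameter; about 35 g, balance point about 90 mm from the bottom. Origin: centre of its flat bottom end; z runs along the tube from bottom to cap. Starts in one of the rest's three places.
- tube_blue: Blue-capped clear plastic swab tube with a white label, 170 mm long: body 17 mm diameter, cap the top 28 mm, 20 mm diameter; about 35 g, balance point about 90 mm from the bottom. Origin: centre of its flat bottom end; z runs along the tube from bottom to cap. Starts in one of the rest's three places.
- tube_white: White-capped clear plastic swab tube with a white label, 170 mm long: body 17 mm diameter, cap the top 28 mm, 20 mm diameter; about 35 g, balance point about 90 mm from the bottom. Origin: centre of its flat bottom end; z runs along the tube from bottom to cap. Starts in one of the rest's three places. It stays in the rest.
- rest: Black sloping rest (fixed), base 150 x 190 mm; origin at its underside's centre. 3 tube places 60 mm apart along its y. A tube lies at 40 degrees from vertical, cap up and away along +x, bottom centre at x -55, z 30 mm, in two cradles open to above, 26 mm wide: one at its lowest 22 mm, one 122 to 134 mm up it. Between them the tube is free all round, with open space below. It lifts straight up.
- holder: Aluminium holder frame (fixed), base 150 x 60 mm; origin at its underside's centre. The two sleeves stand in it in a row along its x axis, 32 mm either side of the centre; x points roughly away from the robot. Sleeve mouths are 106 mm above the bench. Thin runners for the cover, top 104 mm, stick out to 101 mm on its +y side.
- cover (a joint): Grey dust cover (plate 142 x 50 x 5 mm, top 112 mm above the bench) that slides level over the sleeves' mouths along the holder's +y (the robot's left). 0 m: centred over the sleeves; 0.062 m: fully aside, at its stop. Starts nearly shut. Slides with about 1 to 2 N, stays where left.
- cover_grip (a point): Point in the yellow pull on the cover: an upright bar 44 mm long along the holder's x, 12 mm thick along y, standing 30 mm above the plate, on its centre. The point is on the bar's centre, 8 mm below the bar's top (129 mm above the bench).
- sleeve_red_floor (a point): Centre of the red sleeve's inner floor, 12 mm above the bench.
- sleeve_blue_floor (a point): Centre of the blue sleeve's inner floor, 12 mm above the bench.
- sleeve_red: Red square sleeve (a narrow upright cell, fixed) in the holder, outside 36 x 36 mm, walls 4 mm (opening 28 x 28 mm), 98 mm high. Origin: centre of its underside; z up. Its inner floor is 4 mm above the origin. It may be the nearer or the farther of the two from the robot.
- sleeve_blue: Blue square sleeve (a narrow upright cell, fixed) in the holder, outside 36 x 36 mm, walls 4 mm (opening 28 x 28 mm), 98 mm high. Origin: centre of its underside; z up. Its inner floor is 4 mm above the origin. It may be the nearer or the farther of the two from the robot.
- beaker: Glass beaker, 72 mm wide, 95 mm high, a bystander. Origin: centre of its underside.
- bottle: Amber bottle, 64 mm wide, 150 mm high, a bystander. Origin: centre of its underside.
- jar: White jar with blue cap, 70 mm wide, 85 mm high, a bystander. Origin: centre of its underside.
- marker: White marker pen with green cap, 145 mm long, 16 mm thick, lying on the bench near the robot, a bystander. Origin: on its underside near the middle.

How it is judged:
By the outcome, as a careful person would: the job done as asked, in the order asked, and still so for the second after the job is handed in, with the robot touching nothing.
It also fails if it takes over 72 s, if anything falls off the work surface, if the arm or the gripper's body presses on something with over 40 N, if the wrist force passes 120 N, or if a joint passes its speed limit or range.

## Robot

A 6-joint arm with a two-finger parallel gripper is mounted at the origin on the work surface. World frame = base frame: x ahead of the robot, y to its left, z up, the work surface at z = 0. Lengths are in m, angles in rad, forces in N, time in s.
With the tool pointing down it reaches from about 0.275 to 0.825 m from the base axis. Payload 4.9 kg.
Tool frame: the origin (TCP) lies midway between the tips of the shut fingers; the grasp point (between the pads) lies 19 mm behind it (bot.grip_depth is the distance from the TCP to the grasp point, in m); y points along the fingers, x is the direction in which the jaws open and shut, and the axes are right-handed (so a half turn about y gives the same grasp; the last joint's range is limited). The gripper opens to 85 mm and grips with 20 to 120 N. Pads are 22 mm wide; open, the fingers measure 114 mm over their backs; the gripper's body (76 mm by 85 mm) begins 54 mm behind the grasp point. The pads swing forward as they close: fully open they stand 13 mm farther back than shut.
Start: joints at [-1.447, 0.326, -0.193, 1.052, 0, 1.437], TCP at [0.14, -0.532, 0.231] pointing down, gripper open.
Joint ranges: [-2.65, 2.65], [-0.97, 1.79], [-1.3, 1.35], [-1.93, 2.1], [-1.47, 1.37], [-3.14, 3.14]. Speed limits (rad/s): [2.57, 2.57, 3.14, 3.14, 3.14, 3.14].

## Interface

Orientations are given as a unit quaternion [w, x, y, z].
In Python, from cell import bot gives the robot as it stands. Calls block until the motion is done:
- bot.move_pose(position, orientation): joint-space move of the TCP to a pose.
- bot.move_linear(position, speed=0.15, rotation=None, until_force=None): straight line of the TCP; rotation=None keeps the orientation; speed is the mean speed in m/s. With until_force (N) it stops when the force on the tool has changed by that much, and returns True; else False.
- bot.goto_joints(angles): joint-space move.
- bot.set_gripper(opening, grasp_force=None): opening from 0.0 (shut) to 1.0 (fully open); grasp_force is the grip in N (None keeps the last); returns when the fingers have stopped.
- bot.wait(seconds).
- bot.solve_ik(position, orientation): joint angles nearest the present ones, or None.
- bot.camera(name): name is "scene" or "top" or "wrist"; returns the picture (420x560x3 uint8, red, green, blue); there is no depth.
- bot.calibration(name): a dict with "mtx" (3x3 intrinsics, pixels), "extrinsics" (4x4, takes a point from world to camera coordinates); the wrist camera has in their place "hand_eye" (4x4, takes a point from camera to tool coordinates, whose origin is the TCP and whose axes are the tool frame's). Camera axes: x right, y down, z forward; pixel columns grow to the right and rows downward; lengths in m; the calibration is good to about 2 mm. A picture is of the moment at which its call begins: read the wrist's pose just before it. calibration takes no time and is no camera call.
A pose or a line that the arm cannot do raises bot.PlanningError and nothing moves.
- bot.close_job(): hands the job in, once; it reports no verdict.
Trained networks look in the newest picture that a camera, given by its name, has taken for a name from the list of things; names that differ only in an ending like _2 or _b are one class to them, and where a whole thing is asked for, a point or a joint stands for the part that bears it (a point fixed in the world has none). Each returns a list of dicts, best first, with "confidence" (0 to 1); they miss things now and then, are a little off and sometimes report something else, mostly with a low value. They report only what shows in the picture. A call takes as long as a camera call.
- bot.search_frame(camera, thing): "bbox" ([left, top, width, height] in pixels, round what is visible of it).
Readings, each from a call of its own:
- bot.read_clock(): time.
- bot.read_joint_positions(): joint angles.
- bot.read_joint_vel(): joint speeds.
- bot.read_joint_efforts(): joint torques, N m.
- bot.read_position(): TCP position.
- bot.read_tool_rot(): TCP orientation.
- bot.read_ft_force(): force on the tool from outside, world axes, zero at the start.
- bot.read_moment(): the same for the moment, N m.
- bot.read_gripper_width(): opening from 0.0 (shut) to 1.0 (fully open).
Only numpy, scipy, OpenCV 4.12 (cv2) and the standard library are available. Lean on these libraries where they do the work, as an engineer would, in place of code of your own. Each camera call takes 0.05 s, during which the arm holds its last target.

## Working session

There is one attempt and no reset: what is moved stays moved. The work goes in short steps, each a Python script; the robot and the scene stay as the last script left them, time stands still between calls to the robot, and variables do not carry over. Pictures are saved under pics/ and viewed, and the job is handed in when it is done.

```bash
ls; mkdir -p pics; cat > h.py <<'E'
import numpy as np, cv2
from cell import bot
def save(img,n): cv2.imwrite('pics/'+n+'.png',cv2.cvtColor(img,cv2.COLOR_RGB2BGR))
E
python3 - <<'E'
from h import *
np.set_printoptions(precision=4,suppress=True)
for c in ['scene','top']:
    im=bot.camera(c); save(im,c+'0')
    k=bot.calibration(c); print(c,k['mtx'],k['extrinsics'])
    for t in ['tube_red','tube_blue','tube_white','rest','holder','cover','cover_grip','sleeve_red','sleeve_blue','beaker','bottle','jar','marker']:
        print(t,[(np.round(d['bbox'],1).tolist(),round(d['confidence'],2)) for d in bot.search_frame(c,t)[:3]])
im=bot.camera('wrist'); save(im,'wrist0')
print(bot.calibration('wrist'),bot.read_position(),bot.read_tool_rot(),bot.read_clock(),bot.grip_depth)
E
```

```text
pics
scene [[459.7242   0.     276.3096]
 [  0.     459.7242 203.2983]
 [  0.       0.       1.    ]] [[-0.7874  0.6161 -0.0227  0.4061]
 [ 0.3453  0.4102 -0.8441 -0.1225]
 [-0.5107 -0.6724 -0.5357  1.4763]
 [ 0.      0.      0.      1.    ]]
tube_red [([284.3, 205.4, 49.8, 38.8], 0.73)]
tube_blue [([296.2, 220.5, 50.7, 37.7], 0.62)]
tube_white [([310.1, 237.7, 48.5, 37.3], 0.7)]
rest [([276.4, 216.7, 99.6, 95.7], 0.76)]
holder [([211.5, 149.6, 65.4, 56.5], 0.69), ([223.6, 167.0, 16.5, 35.9], 0.22)]
cover [([410.4, 270.4, 43.7, 45.5], 0.71), ([215.0, 151.2, 50.2, 20.4], 0.57), ([209.8, 153.2, 70.1, 54.2], 0.38)]
cover_grip [([215.2, 149.9, 47.3, 22.4], 0.7)]
sleeve_red [([225.1, 171.0, 9.7, 24.8], 0.7)]
sleeve_blue []
beaker [([144.3, 201.6, 30.1, 43.6], 0.91)]
bottle [([239.0, 261.9, 36.4, 64.9], 0.76), ([210.5, 151.1, 66.9, 57.2], 0.33)]
jar [([413.4, 267.6, 37.4, 53.7], 0.6)]
marker [([297.1, 184.9, 37.9, 22.3], 0.8), ([237.1, 262.1, 40.1, 65.5], 0.72)]
top [[476.2027   0.     277.6659]
 [  0.     476.2027 207.3516]
 [  0.       0.       1.    ]] [[ 0.0031 -0.9997 -0.0238  0.0837]
[... 422 characters left out ...]
3, 82.6, 67.5], 0.17)]
cover_grip [([368.6, 201.3, 25.0, 58.7], 0.61)]
sleeve_red []
sleeve_blue []
beaker [([346.0, 122.3, 21.7, 28.1], 0.73)]
bottle [([204.9, 128.6, 27.6, 29.0], 0.9)]
jar [([128.3, 240.0, 36.5, 23.7], 0.79)]
marker [([290.8, 279.1, 53.1, 15.6], 0.74), ([368.0, 201.7, 26.6, 55.5], 0.16)]
{'mtx': array([[372.4072,   0.    , 280.4991],
       [  0.    , 372.4072, 202.2016],
       [  0.    ,   0.    ,   1.    ]]), 'hand_eye': array([[ 1.    ,  0.0002, -0.0001,  0.0003],
       [ 0.0002, -0.3086,  0.9512, -0.1424],
       [ 0.0001, -0.9512, -0.3086,  0.0799],
       [ 0.    ,  0.    ,  0.    ,  1.    ]])} [ 0.1402 -0.5318  0.2313] [-0.5601  0.5601 -0.4316  0.4316] 1.45 0.0187
```

View pictures.

```bash
python3 - <<'E'
import cv2
a=cv2.imread('pics/scene0.png');b=cv2.imread('pics/top0.png')
cv2.imwrite('pics/s_crop.png',cv2.resize(a[130:340,120:470],None,fx=2.28,fy=2.28,interpolation=cv2.INTER_CUBIC))
cv2.imwrite('pics/t_crop.png',cv2.resize(b[110:310,120:410],None,fx=2.75,fy=2.75,interpolation=cv2.INTER_CUBIC))
E
```

```text
(no output)
```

View pics/s_crop.png

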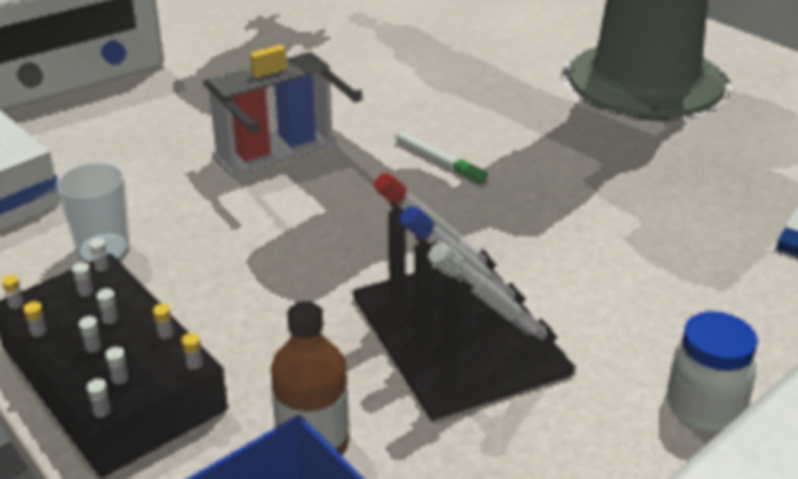

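View pics/t_crop.png

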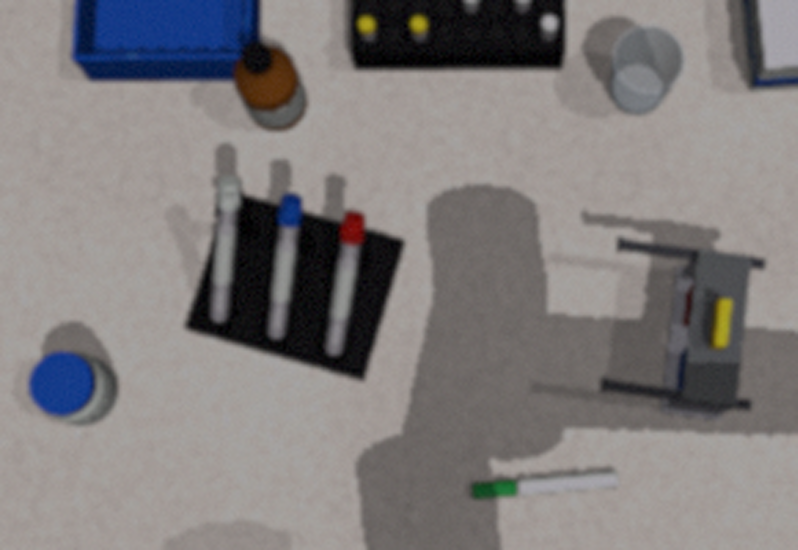

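View pics/wrist0.png

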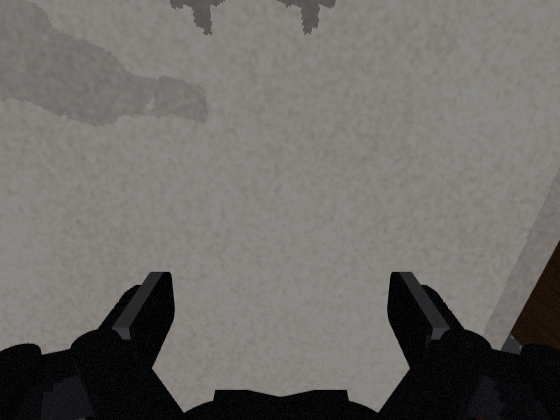

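```bash
cat >> h.py <<'E'
def cams(c):
    k=bot.calibration(c); return k['mtx'],k['extrinsics']
def wcam(pos,q):
    from scipy.spatial.transform import Rotation as R
    k=bot.calibration('wrist'); T=np.eye(4); T[:3,:3]=R.from_quat(np.r_[q[1:],q[0]]).as_matrix(); T[:3,3]=pos
    return k['mtx'],np.linalg.inv(T@k['hand_eye'])
def proj(cam,P):
    K,E=cam; P=np.atleast_2d(P); c=P@E[:3,:3].T+E[:3,3]; p=c@K.T; return p[:,:2]/p[:,2:]
def ray(cam,px):
    K,E=cam; d=E[:3,:3].T@np.linalg.solve(K,[px[0],px[1],1]); o=-E[:3,:3].T@E[:3,3]; return o,d/np.linalg.norm(d)
def atz(cam,px,z):
    o,d=ray(cam,px); return o+d*(z-o[2])/d[2]
def tri(l):
    A=0;b=0
    for cam,px in l:
        o,d=ray(cam,px); M=np.eye(3)-np.outer(d,d); A=A+M; b=b+M@o
    return np.linalg.solve(A,b)
def blobs(img,hlo,hhi,smin,vmin,amin=15):
    hsv=cv2.cvtColor(img,cv2.COLOR_RGB2HSV)
    m=((hsv[...,0]>=hlo)&(hsv[...,0]<=hhi)&(hsv[...,1]>=smin)&(hsv[...,2]>=vmin)).astype(np.uint8)
    n,l,s,c=cv2.connectedComponentsWithStats(m)
    return sorted([(int(s[i,4]),np.round(c[i],1).tolist(),s[i,:4].tolist()) for i in range(1,n) if s[i,4]>=amin],reverse=True)
E
python3 - <<'E'
from h import *
for c in ['scene','top']:
    im=cv2.cvtColor(cv2.imread(f'pics/{c}0.png'),cv2.COLOR_BGR2RGB)
    print(c,'yel',blobs(im,18,35,130,90)[:4]); print('blue',blobs(im,108,125,120,70)[:6]); print('red',blobs(im,0,6,130,60)[:3],blobs(im,172,180,130,60)[:4])
t=cams('top')
f=lambda x,y:(x/2.75+120,y/2.75+110)
for n,p in dict(runnerFar_py=(620,243),runnerFar_my=(763,264),runnerNear_py=(603,384),runnerNear_my=(749,405)).items(): print(n,atz(t,f(*p),.104))
for n,p in dict(cov1=(697,250),cov2=(751,256),cov3=(741,405),cov4=(682,398)).items(): print(n,atz(t,f(*p),.112))
for n,p in dict(r1=(240,195),r2=(403,240),r3=(363,378),r4=(187,326)).items(): print(n,atz(t,f(*p),.01))
E
```

```text
scene yel [(156, [237.4, 156.2], [230, 150, 15, 14]), (57, [133.9, 265.4], [130, 262, 9, 8]), (54, [202.9, 279.6], [199, 276, 8, 9]), (49, [190.1, 266.5], [187, 263, 7, 8])]
blue [(8961, [252.7, 372.3], [191, 313, 124, 107]), (620, [435.5, 278.9], [420, 267, 32, 25]), (532, [552.2, 97.9], [540, 74, 20, 43]), (363, [488.1, 240.7], [462, 231, 54, 21]), (255, [251.1, 178.7], [246, 165, 11, 28]), (241, [109.1, 217.9], [67, 195, 76, 36])]
red [(255, [230.7, 184.7], [224, 170, 14, 30]), (102, [290.9, 212.0], [285, 206, 13, 13])] []
top yel [(98, [382.1, 227.3], [379, 218, 7, 19]), (32, [252.7, 118.5], [250, 116, 6, 6]), (31, [271.7, 118.5], [269, 116, 6, 6]), (24, [318.9, 87.8], [316, 86, 7, 5])]
blue [(2914, [180.4, 112.4], [147, 88, 67, 51]), (748, [142.6, 362.8], [105, 347, 77, 33]), (654, [439.4, 109.7], [417, 101, 46, 18]), (493, [86.2, 243.2], [13, 151, 101, 130]), (412, [142.2, 248.9], [131, 238, 23, 23]), (119, [434.8, 137.2], [395, 134, 83, 7])]
red [(65, [247.9, 192.7], [244, 187, 9, 12])] []
runnerFar_py [ 0.58576364 -0.09273133  0.104     ]
runnerFar_my [ 0.56539748 -0.22590538  0.104     ]
runnerNear_py [ 0.45267789 -0.07395821  0.104     ]
runnerNear_my [ 0.43345217 -0.2073697   0.104     ]
cov1 [ 0.57727422 -0.16333043  0.112     ]
cov2 [ 0.57147501 -0.21326656  0.112     ]
cov3 [ 0.43277788 -0.19838353  0.112     ]
cov4 [ 0.4391122  -0.14493768  0.112     ]
r1 [0.65666618 0.28506858 0.01      ]
r2 [0.60895086 0.11661949 0.01      ]
r3 [0.46784175 0.15565267 0.01      ]
r4 [0.52045039 0.33472423 0.01      ]
```

```bash
cat >> h.py <<'E'
from scipy.spatial.transform import Rotation as R
def quat(yaw,tilt,flip=False):
    """yaw: frame heading (x ahead); jaws along frame y. tilt (rad): approach = (sin t,0,-cos t) in frame; t>0 points outward. """
    c,s=np.cos(yaw),np.sin(yaw); fx=np.array([c,s,0]); fy=np.array([-s,c,0]); fz=np.array([0,0,1.])
    Y=np.sin(tilt)*fx-np.cos(tilt)*fz; X=fy if not flip else -fy; Z=np.cross(X,Y)
    q=R.from_matrix(np.c_[X,Y,Z]).as_quat(); return np.r_[q[3],q[:3]],Y
E
python3 - <<'E'
from h import *
np.set_printoptions(precision=3,suppress=True)
S,T=cams('scene'),cams('top')
g=tri([(S,(237.4,156.2)),(T,(382.1,227.3))]); print('pull',g,proj(S,g),proj(T,g))
r=tri([(S,(290.9,212)),(T,(247.9,192.7))]); print('redcap',r,proj(S,r),proj(T,r))
im=cv2.cvtColor(cv2.imread(f'pics/scene0.png'),cv2.COLOR_BGR2RGB); print(blobs(im,105,128,100,50)[:9])
im=cv2.cvtColor(cv2.imread(f'pics/top0.png'),cv2.COLOR_BGR2RGB); print(blobs(im,105,128,100,50)[:9])
print(bot.read_tool_rot(),quat(0,0))
hy,ry=np.radians(-8.4),np.radians(-16)
for fl in (False,True):
    print(fl,'view',bot.solve_ik([.505,-.18,.29],quat(hy,0,fl)[0]), 'pull',bot.solve_ik([.505,-.18,.118],quat(hy,0,fl)[0]))
    for t in (-40,-30,-20,-10,0):
        q,Y=quat(ry,np.radians(t),fl); print(t,'grasp',bot.solve_ik(r+Y*.019,q))
        q,Y=quat(hy,np.radians(t+40),fl)
        for p in ((.54,-.18,.168),(.54,-.18,.28)): print('  place',bot.solve_ik(np.array(p)+Y*.019,q))
E
```

```text
pull [ 0.507 -0.18   0.129] [[237.632 156.245]] [[382.263 227.096]]
redcap [0.592 0.156 0.151] [[291.485 212.067]] [[248.244 192.331]]
[(9025, [252.8, 372.2], [191, 313, 124, 107]), (763, [549.6, 97.3], [536, 74, 24, 43]), (647, [435.3, 279.0], [420, 267, 32, 25]), (524, [487.6, 242.0], [461, 230, 56, 24]), (389, [249.7, 178.3], [242, 164, 16, 30]), (349, [99.9, 187.1], [84, 177, 33, 21]), (337, [107.0, 217.1], [66, 193, 78, 38]), (130, [302.2, 226.8], [295, 221, 15, 14]), (69, [169.5, 152.7], [165, 148, 10, 10])]
[(3227, [179.6, 112.6], [147, 88, 68, 51]), (831, [143.1, 362.7], [105, 346, 77, 34]), (683, [439.6, 109.7], [416, 101, 48, 18]), (613, [87.4, 242.3], [13, 151, 101, 130]), (427, [142.2, 248.9], [131, 238, 23, 23]), (171, [436.6, 137.0], [394, 134, 86, 7]), (91, [225.1, 186.7], [221, 181, 9, 12]), (73, [487.8, 206.2], [483, 201, 9, 12])]
[-0.56   0.56  -0.432  0.432] (array([-0.5,  0.5,  0.5, -0.5]), array([ 0.,  0., -1.]))
False view [-0.48   0.268 -0.122  1.181  0.    -0.334] pull [-0.48   0.405 -0.391  0.775  0.    -0.334]
-40 grasp [0.041 1.07  0.675 1.848 0.204 0.249]

[... 906 characters left out ...]
88   0.     2.837]
  place [-0.451  0.345 -0.089  1.137  0.     2.837]
-30 grasp [ 0.059  0.906  0.434  1.597  0.167 -2.846]
  place [-0.48   0.319 -0.449  0.638  0.057  2.813]
  place [-0.48   0.221 -0.274  0.911  0.057  2.813]
-20 grasp [ 0.08   0.761  0.22   1.358  0.121 -2.802]
  place [-0.514  0.23  -0.63   0.384  0.123  2.795]
  place [-0.514  0.11  -0.456  0.677  0.123  2.795]
-10 grasp [ 0.106  0.632  0.023  1.124  0.065 -2.761]
  place [-0.552  0.17  -0.806  0.107  0.198  2.786]
  place [-0.552  0.018 -0.634  0.431  0.198  2.786]
0 grasp [ 0.137  0.518 -0.163  0.89   0.    -2.725]
  place [-0.593  0.155 -0.976 -0.208  0.281  2.79 ]
  place [-0.593 -0.047 -0.809  0.162  0.281  2.79 ]
```

```bash
python3 - <<'E'
from h import *
np.set_printoptions(precision=4,suppress=True)
S,T=cams('scene'),cams('top')
print('bluecap',tri([(S,(302.2,226.8)),(T,(225.1,186.7))]))
print('bottle top', atz(T,(258/2.75+120,58/2.75+110),.15), atz(S,(305/2.28+120,310/2.28+130),.15))
hy=np.radians(-8.4)
bot.move_pose([.505,-.18,.28],quat(hy,0)[0])
p,q=bot.read_position(),bot.read_tool_rot(); im=bot.camera('wrist'); save(im,'w_holder')
np.save('w_holder.npy',np.r_[p,q]); print(p,q,bot.read_clock())
E
```

```text
bluecap [0.6083 0.2132 0.1501]
bottle top [0.7542 0.2473 0.15  ] [0.7583 0.2485 0.15  ]
[ 0.5048 -0.1806  0.2799] [ 0.5356 -0.5356 -0.4616  0.4618] 3.35
```

View pics/w_holder.png

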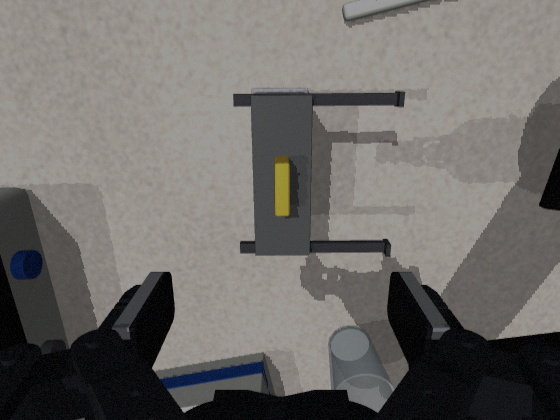

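```bash
python3 - <<'E'
from h import *
np.set_printoptions(precision=4,suppress=True)
v=np.load('w_holder.npy'); C=wcam(v[:3],v[3:])
im=cv2.cvtColor(cv2.imread('pics/w_holder.png'),cv2.COLOR_BGR2RGB)
print(blobs(im,18,35,130,90)[:2])
cor=[atz(C,p,.112) for p in ((251.5,94.5),(312.5,95),(310,255),(256,255))]
for c in cor: print(c[:2])
print('size',[np.linalg.norm(cor[i]-cor[(i+1)%4]) for i in range(4)],'ctr',np.mean(cor,0))
print('pull top', atz(C,(283,188),.142), [atz(C,p,.142) for p in((276,157),(290,157),(289.5,216),(275.5,216))])
for n,p in dict(nm=(234,99.5),np_=(404,99),fm=(241,247),fp=(389,247)).items(): print(n,atz(C,p,.104))
cv2.imwrite('pics/wh_crop.png',cv2.resize(cv2.cvtColor(im[80:270,220:420],cv2.COLOR_RGB2BGR),None,fx=3.1,fy=3.1,interpolation=cv2.INTER_CUBIC))
E
```

```text
[(864, [281.9, 186.5], [274, 157, 16, 59])]
[ 0.4337 -0.1934]
[ 0.4413 -0.1451]
[ 0.5812 -0.1645]
[ 0.5739 -0.2136]
size [np.float64(0.04886298966907985), np.float64(0.14125409382434917), np.float64(0.04957918090823267), np.float64(0.14163377909019148)] ctr [ 0.5076 -0.1792  0.112 ]
pull top [ 0.506  -0.1787  0.142 ] [array([ 0.4809, -0.1804,  0.142 ]), array([ 0.4825, -0.1699,  0.142 ]), array([ 0.5298, -0.1769,  0.142 ]), array([ 0.5281, -0.188 ,  0.142 ])]
nm [ 0.4357 -0.209   0.104 ]
np_ [ 0.4559 -0.0703  0.104 ]
fm [ 0.5675 -0.2272  0.104 ]
fp [ 0.5879 -0.0903  0.104 ]
```

View pics/wh_crop.png

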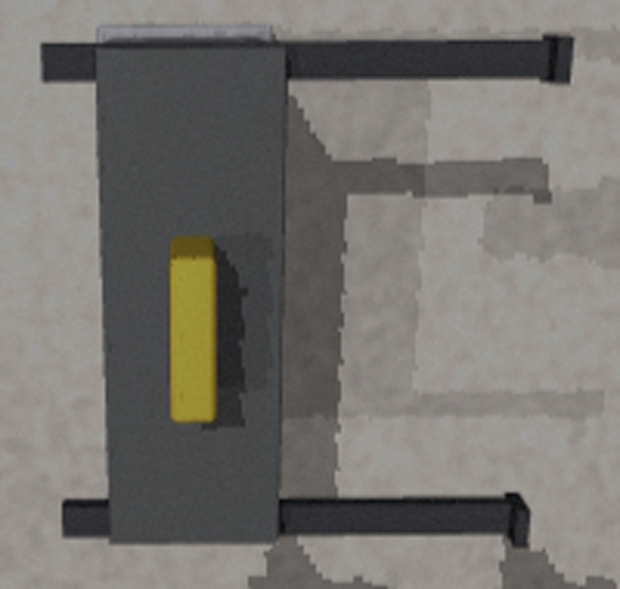

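```bash
python3 - <<'E'
from h import *
np.set_printoptions(precision=4,suppress=True)
hy=np.radians(-8.2); ya=np.array([-np.sin(hy),np.cos(hy),0])
g=np.array([.507,-.179,.117])
bot.set_gripper(.6,30)
bot.move_linear(g+[0,0,.06],rotation=quat(hy,0)[0])
print('touch',bot.move_linear(g,speed=.08,until_force=8),bot.read_position())
bot.set_gripper(0,30)
print('w',bot.read_gripper_width(),bot.read_ft_force())
print('stop',bot.move_linear(g+.066*ya,speed=.05,until_force=12),bot.read_position(),bot.read_ft_force(),(bot.read_position()-g)@ya,bot.read_gripper_width())
print(bot.read_clock())
E
```

```text
touch False [ 0.5074 -0.1792  0.1174]
w 0.13482835307962215 [-0.2427 -0.2716  3.5884]
stop True [ 0.5156 -0.1204  0.1175] [ 0.288  -2.643   4.1897] 0.059209477843170086 0.13674328847473158
7.0833
```

```bash
python3 - <<'E'
from h import *
np.set_printoptions(precision=4,suppress=True)
hy=np.radians(-8.2)
bot.set_gripper(.5)
p=np.array(bot.read_position())
bot.move_linear(p+[0,0,.16],speed=.2)
bot.move_linear([.507,-.179,.28],speed=.2)
p,q=bot.read_position(),bot.read_tool_rot(); im=bot.camera('wrist'); save(im,'w_holder2')
np.save('w_holder2.npy',np.r_[p,q]); print(bot.read_clock())
cv2.imwrite('pics/wh2_crop.png',cv2.resize(cv2.cvtColor(im[70:270,220:420],cv2.COLOR_RGB2BGR),None,fx=3,fy=3,interpolation=cv2.INTER_CUBIC))
E
```

```text
8.9417
```

View pics/wh2_crop.png

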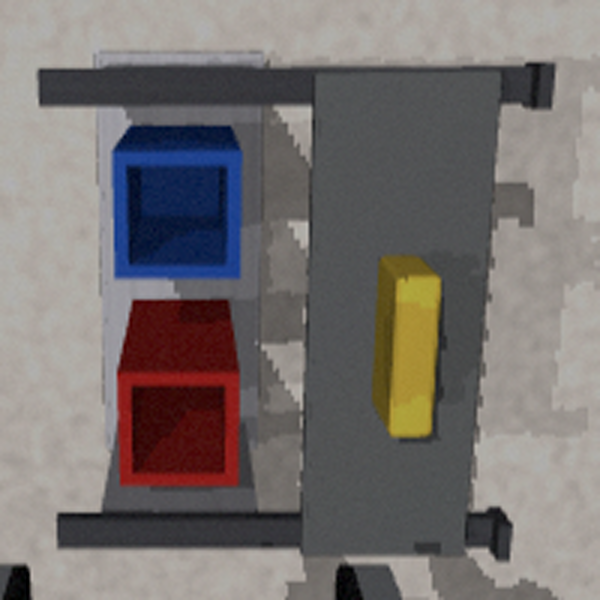

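```bash
python3 - <<'E'
from h import *
np.set_printoptions(precision=4,suppress=True)
v=np.load('w_holder2.npy'); C=wcam(v[:3],v[3:])
def quadr(pts,z):
    c=np.array([atz(C,(x/3+220-1/3,y/3+70-1/3),z) for x,y in pts]); return c.mean(0),c
for n,pts,z in (('blue',[(114,150),(242,150),(241,278),(115,278)],.106),('red',[(118,373),(239,372),(239,486),(121,487)],.106),('cover',[(314,72),(501,71),(465,555),(302,555)],.112),
  ('bar',[(396,276),(441,276),(434,438),(389,438)],.142)):
    m,c=quadr(pts,z); print(n,m,[round(float(np.linalg.norm(c[i]-c[(i+1)%4])),4) for i in range(4)])
hy=np.radians(-8.2); ya=np.array([-np.sin(hy),np.cos(hy)])
b=quadr([(114,150),(242,150),(241,278),(115,278)],.106)[0];r=quadr([(118,373),(239,372),(239,486),(121,487)],.106)[0];c=quadr([(314,72),(501,71),(465,555),(302,555)],.112)[0]
print('dist',np.linalg.norm(r-b),'yaw',np.degrees(np.arctan2((r-b)[1],(r-b)[0])),'ctr',(r+b)/2,'cover off',(c-(r+b)/2)[:2]@ya, (c-(r+b)/2)[:2]@[ya[1],-ya[0]])
E
```

```text
blue [ 0.4757 -0.1769  0.106 ] [0.0354, 0.036, 0.0361, 0.036]
red [ 0.5394 -0.1859  0.106 ] [0.0356, 0.0362, 0.0359, 0.0362]
cover [ 0.5159 -0.1204  0.112 ] [0.0496, 0.1414, 0.0496, 0.1412]
bar [ 0.5161 -0.1204  0.142 ] [0.0114, 0.0437, 0.0119, 0.0437]
dist 0.06432707206208704 yaw -8.030462627933181 ctr [ 0.5076 -0.1814  0.106 ] cover off 0.06162105467120288 -0.00043653800818320063
```

```bash
python3 - <<'E'
from h import *
ry=np.radians(-16)
bot.move_pose([.54,.195,.32],quat(ry,0)[0])
p,q=bot.read_position(),bot.read_tool_rot(); im=bot.camera('wrist'); save(im,'w_rest')
np.save('w_rest.npy',np.r_[p,q]); print(bot.read_clock())
E
```

```text
10.4
```

View pics/w_rest.png

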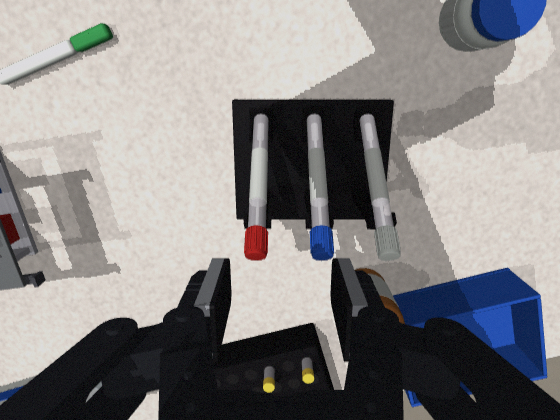

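```bash
cat > fit.py <<'E'
from h import *
from scipy.optimize import least_squares
np.set_printoptions(precision=4,suppress=True)
v=np.load('w_rest.npy'); C=wcam(v[:3],v[3:])
im=cv2.cvtColor(cv2.imread('pics/w_rest.png'),cv2.COLOR_BGR2RGB)
hsv=cv2.cvtColor(im,cv2.COLOR_RGB2HSV)
def capmask(col):
    h=hsv.astype(int)
    if col=='red': m=((h[...,0]<8)|(h[...,0]>172))&(h[...,1]>110)&(h[...,2]>40)
    else: m=(h[...,0]>105)&(h[...,0]<128)&(h[...,1]>110)&(h[...,2]>40)
    m[:, :200]=0; m[:200]=0; m[270:]=0; m[:,345:]=0
    return m.astype(np.uint8)
th=np.linspace(0,2*np.pi,40,endpoint=False)
def hull(b,yaw,s0,s1,r):
    u=np.array([np.sin(.698)*np.cos(yaw),np.sin(.698)*np.sin(yaw),np.cos(.698)]); e1=np.array([-np.sin(yaw),np.cos(yaw),0]); e2=np.cross(u,e1)
    P=np.vstack([b+s*u+r*(np.cos(t)*e1+np.sin(t)*e2) for s in (s0,s1) for t in th])
    return cv2.convexHull(proj(C,P).astype(np.float32))[:,0], u
def desc(h):
    M=cv2.moments(h); c=np.array([M['m10'],M['m01']])/M['m00']; return np.r_[c,h.min(0),h.max(0)],M['m00']
meas={}
for col,end in (('red',(260,116)),('blue',(314,116))):
    m=capmask(col); n,l,s,c=cv2.connectedComponentsWithStats(m); i=1+np.argmax(s[1:,4])
    x,y,w,hh,a=s[i]; meas[col]=np.r_[c[i]+0,x-.5,y-.5,x+w-.5,y+hh-.5]; print(col,meas[col],a)
    def res(p,full=False):
        b=np.array([p[0],p[1],.030]); h,u=hull(b,p[2],142,170,10) if 0 else hull(b,p[2],.142,.170,.010)
        d,a_=desc(h)
        body,_=hull(b,p[2],0,.14,.0085)
        top=body[:,1].min(); tx=body[body[:,1]<top+6][:,0].mean()
        if full: return d,a_,u,top,tx
        return np.r_[d-meas[col], (top-115)*.5, 0]
    f=least_squares(res,[.5,.18,-.28],diff_step=1e-4); d,a_,u,top,tx=res(f.x,True)
    b=np.array([*f.x[:2],.03]); print('bottom',b,'yaw',np.degrees(f.x[2]),'capc',b+.156*u,'res',f.fun,'area',a_,'end px',tx,top)
E
python3 fit.py
python3 - <<'E'
import cv2
a=cv2.imread('pics/w_rest.png'); cv2.imwrite('pics/wr_crop.png',cv2.resize(a[95:270,225:405],None,fx=3.4,fy=3.4,interpolation=cv2.INTER_CUBIC))
E
```

```text
red [255.7355 242.4049 243.5    224.5    267.5    259.5   ] 741
bottom [0.4986 0.189  0.03  ] yaw -19.415168035040082 capc [0.5932 0.1556 0.1495] res [ 0.0085  0.042  -0.0564 -0.9019  0.0506  1.3997 -1.0803  0.    ] area 770.6094462006586 end px 265.88864 112.839325
blue [321.2665 242.2926 309.5    224.5    333.5    259.5   ] 728
bottom [0.521  0.2605 0.03  ] yaw -27.969860348890034 capc [0.6096 0.2135 0.1495] res [ 0.3103 -0.0167 -0.2503 -1.1241 -0.057   1.3286 -0.3087  0.    ] area 774.9645113651641 end px 331.92572 114.38258
```

View pics/wr_crop.png

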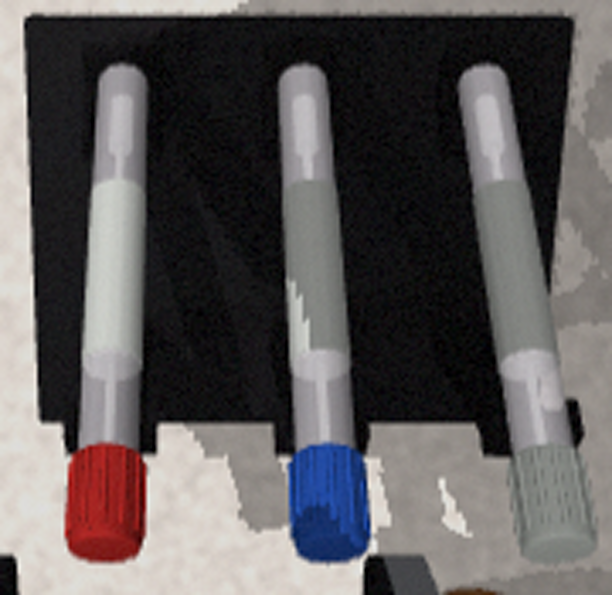

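```bash
sed -i 's/np.r_\[d-meas\[col\], (top-115)\*.5, 0\]/np.r_[d-meas[col], (top-114.2)*.7, (tx-dict(red=261.2,blue=313.9)[col])*2]/' fit.py; python3 fit.py
```

```text
red [255.7355 242.4049 243.5    224.5    267.5    259.5   ] 741
bottom [0.497  0.1838 0.03  ] yaw -16.323909374987508 capc [0.5932 0.1556 0.1495] res [-0.0412  0.0975  0.44   -0.8449 -0.4994  1.4448 -1.0331  0.0476] area 770.9394117632182 end px 261.22382 112.72418
blue [321.2665 242.2926 309.5    224.5    333.5    259.5   ] 728
bottom [0.5135 0.2415 0.03  ] yaw -16.412384897786268 capc [0.6097 0.2132 0.1495] res [ 0.0091  0.1792  0.219  -0.8775 -0.1953  1.4154 -1.0568 -0.0141] area 773.8896152491216 end px 313.89294 112.69024
```

```bash
cat > plan.py <<'E'
from h import *
np.set_printoptions(precision=3,suppress=True)
hy=np.radians(-8.1); ry=np.radians(-16.2); TL=np.radians(-40)
CAP=dict(red=np.array([.5932,.1556,.1495]),blue=np.array([.6097,.2132,.1495]))
SLV=dict(red=np.array([.5394,-.1859,0]),blue=np.array([.4757,-.1769,0]))
qg,Yg=quat(ry,TL); qp,Yp=quat(hy,0)
def G(col): return CAP[col]+.019*Yg   # TCP at s=137mm
E
python3 - <<'E'
from plan import *
for c in CAP:
    g=G(c)
    for n,p,q in (('pre',g-.07*Yg,qg),('g',g,qg),('lift',g+[0,0,.12],qg),('lift16',g+[0,0,.16],qg),('up',g+[0,0,.17],quat(ry,0)[0]),('over',SLV[c]+[0,0,.35],qp),('down',SLV[c]+[0,0,.149],qp)):
        print(c,n,p,bot.solve_ik(p,q))
E
```

```text
red pre [0.625 0.146 0.189] None
red g [0.581 0.159 0.135] [0.04  1.073 0.679 1.849 0.205 0.251]
red lift [0.581 0.159 0.255] None
red lift16 [0.581 0.159 0.295] None
red up [0.581 0.159 0.305] [0.145 0.394 0.094 1.271 0.    0.427]
red over [ 0.539 -0.186  0.35 ] [-0.461  0.321  0.1    1.35   0.    -0.32 ]
red down [ 0.539 -0.186  0.149] [-0.461  0.43  -0.26   0.881  0.    -0.32 ]
blue pre [0.641 0.204 0.189] None
blue g [0.598 0.217 0.135] [0.112 1.154 0.855 1.932 0.25  0.309]
blue lift [0.598 0.217 0.255] None
blue lift16 [0.598 0.217 0.295] None
blue up [0.598 0.217 0.305] [0.232 0.462 0.198 1.307 0.    0.514]
blue over [ 0.476 -0.177  0.35 ] [-0.502  0.195 -0.067  1.309  0.    -0.36 ]
blue down [ 0.476 -0.177  0.149] [-0.502  0.322 -0.426  0.823  0.    -0.36 ]
```

```bash
python3 - <<'E'
from h import *
np.set_printoptions(precision=2,suppress=True)
import plan
from plan import *
for t in (-28,-24,-20,-15,-10):
    q,Y=quat(ry,np.radians(t)); qq,YY=quat(hy,np.radians(t+40))
    for c in CAP:
        u=np.array([np.sin(.698)*np.cos(ry),np.sin(.698)*np.sin(ry),np.cos(.698)])
        g=CAP[c]+.002*u+.0187*Y; s=SLV[c]+[0,0,.012+.158]+.0187*YY
        ok=[(dz,bot.solve_ik(g+[0,0,dz],q)) for dz in (0,.05,.1,.13,.16,.18)]
        ok2=[(dz,bot.solve_ik(s+[0,0,dz],qq)) for dz in (0,.1,.18,.2)]
        print(t,c,[d for d,x in ok if x is None],[d for d,x in ok2 if x is None],ok[0][1],ok[3][1],ok2[0][1])
E
```

```text
-28 red [] [] [0.061 0.88  0.4   1.555 0.159 0.306] [0.061 0.825 0.619 1.828 0.159 0.306] [-0.498  0.299 -0.479  0.597  0.073 -0.349]
-28 blue [] [] [0.136 0.941 0.527 1.608 0.192 0.375] [0.136 0.905 0.777 1.895 0.192 0.375] [-0.548  0.192 -0.626  0.56   0.082 -0.399]
-24 red [] [] [0.07  0.822 0.313 1.459 0.141 0.324] [0.07  0.762 0.527 1.732 0.141 0.324] [-0.512  0.262 -0.551  0.496  0.1   -0.357]
-24 blue [] [] [0.146 0.88  0.432 1.507 0.17  0.395] [0.146 0.835 0.668 1.789 0.17  0.395] [-0.566  0.155 -0.694  0.467  0.114 -0.41 ]
-20 red [] [] [0.079 0.765 0.23  1.364 0.121 0.341] [0.079 0.701 0.44  1.638 0.121 0.341] [-0.526  0.23  -0.622  0.393  0.129 -0.364]
-20 blue [] [] [0.156 0.822 0.342 1.409 0.146 0.416] [0.156 0.77  0.569 1.688 0.146 0.416] [-0.586  0.122 -0.761  0.371  0.148 -0.421]
-15 red [] [] [0.091 0.698 0.129 1.246 0.095 0.362] [0.091 0.628 0.335 1.523 0.095 0.362] [-0.545  0.195 -0.711  0.259  0.167 -0.37 ]
-15 blue [] [] [0.171 0.754 0.235 1.289 0.114 0.44 ] [0.171 0.694 0.454 1.567 0.114 0.44 ] [-0.611  0.087 -0.844  0.246  0.193 -0.431]
-10 red [] [] [0.105 0.635 0.031 1.129 0.066 0.382] [0.105 0.559 0.235 1.409 0.066 0.382] [-0.566  0.17  -0.798  0.119  0.207 -0.373]
-10 blue [] [] [0.186 0.69  0.134 1.171 0.079 0.463] [0.186 0.624 0.347 1.45  0.079 0.463] [-0.639  0.061 -0.927  0.114  0.241 -0.439]
```

```bash
cat >> plan.py <<'E'
T=np.radians(-24); SG=.158
qg,Yg=quat(ry,T); qp,Yp=quat(hy,T+np.radians(40))
u=np.array([np.sin(.698)*np.cos(ry),np.sin(.698)*np.sin(ry),np.cos(.698)])
def G(c): return CAP[c]+(SG-.156)*u+bot.grip_depth*Yg
def S(c,bot_z): return SLV[c]+[0,0,bot_z+SG]+bot.grip_depth*Yp
def pick(c):
    bot.set_gripper(.5,50)
    bot.move_pose(G(c)+[0,0,.10],qg)
    print('touch',bot.move_linear(G(c),speed=.1,until_force=8),bot.read_position()-G(c))
    bot.set_gripper(0,50); print('w',bot.read_gripper_width(),bot.read_ft_force())
    bot.move_linear(G(c)+[0,0,.17],speed=.12)
    print('w',bot.read_gripper_width(),bot.read_ft_force(),bot.read_clock())
def carry(c):
    bot.move_linear(S(c,.205),speed=.2,rotation=qp)
    bot.wait(.2)
    print(bot.read_position()-S(c,.205),bot.read_gripper_width(),bot.read_clock())
    for n in('scene','top','wrist'): save(bot.camera(n),f'{c}_{n}')
E
python3 - <<'E'
from plan import *
pick('red'); carry('red')
a,b=cv2.imread('pics/red_scene.png'),cv2.imread('pics/red_top.png')
cv2.imwrite('pics/red_s2.png',cv2.resize(a[60:260,120:400],None,fx=2.8,fy=2.8)); 
E
```

```text
touch False [0.    0.    0.001]
w 0.21969485188798976 [ 1.4   -0.531  3.461]
w 0.2171304411855676 [-0.287 -0.017  0.217] 14.2417
[ 0.  0. -0.] 0.21570940731238866 16.3333
```

View pics/red_s2.png

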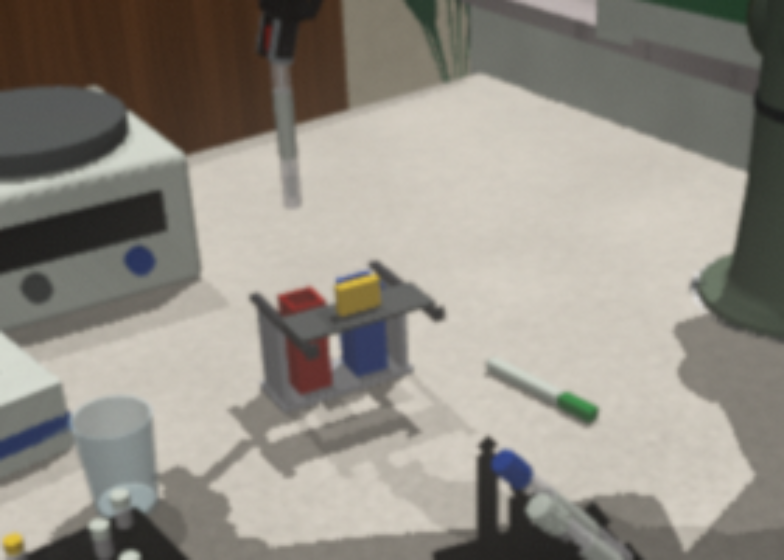

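View pics/red_wrist.png

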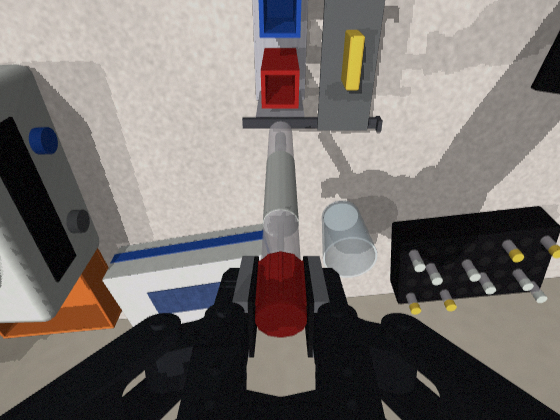

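```bash
cat > chk.py <<'E'
import sys
from plan import *
col=sys.argv[1]; bz=.205
W=wcam(np.array(S(col,bz)),qp)
for n,C in (('scene',cams('scene')),('top',cams('top')),('wrist',W)):
    ax=proj(C,[SLV[col]+[0,0,bz+s] for s in (0,.05,.1,.14)])
    h=proj(C,[SLV[col]+[.0085*np.cos(t),.0085*np.sin(t),bz] for t in np.linspace(0,6.2,24)])
    im=cv2.imread(f'pics/{col}_{n}.png'); x0=int(np.clip(ax[0,0]-70,0,420)); y0=int(np.clip(ax[0,1]-75,0,315))
    z=5; cr=cv2.resize(im[y0:y0+105,x0:x0+140],None,fx=z,fy=z,interpolation=cv2.INTER_CUBIC)
    f=lambda p:((np.array(p)-[x0,y0]+.5)*z).astype(int)
    cv2.polylines(cr,[f(h)],True,(0,255,0),1); cv2.polylines(cr,[f(ax)],False,(0,255,255),1)
    cv2.imwrite(f'pics/{col}_chk_{n}.png',cr)
ims=[cv2.imread(f'pics/{col}_chk_{n}.png')[:,:] for n in('scene','wrist')]
cv2.imwrite(f'pics/{col}_chk.png',cv2.resize(np.hstack(ims),(800,300)))
E
python3 chk.py red
```

```text
(no output)
```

View pics/red_chk.png

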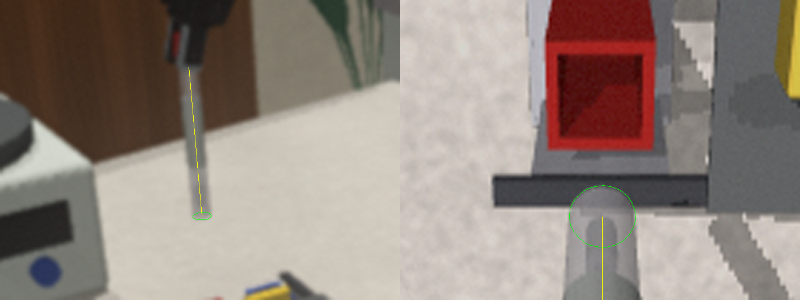

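```bash
cat >> plan.py <<'E'
def insert(c):
    bot.move_linear(S(c,.115),speed=.15)
    print('enter',bot.move_linear(S(c,.022),speed=.08,until_force=6),bot.read_position()-S(c,.022))
    print('floor',bot.move_linear(S(c,.007),speed=.02,until_force=4),bot.read_position()-S(c,.012),bot.read_ft_force(),bot.read_clock())
E
python3 - <<'E'
from plan import *
insert('red')
save(bot.camera('scene'),'red_in'); a=cv2.imread('pics/red_in.png')
cv2.imwrite('pics/red_in2.png',cv2.resize(a[60:260,120:400],None,fx=2.8,fy=2.8,interpolation=cv2.INTER_CUBIC)); 
E
```

```text
enter False [ 0.    -0.     0.001]
floor True [ 0.    -0.     0.001] [-1.118  0.679  4.417] 19.05
```

View pics/red_in2.png

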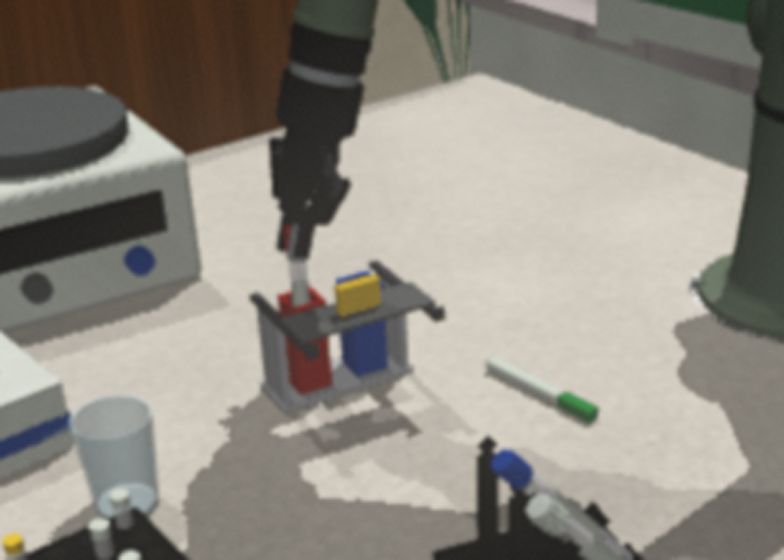

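```bash
cat >> plan.py <<'E'
def release(c):
    bot.set_gripper(.45); bot.wait(.2)
    p=np.array(bot.read_position()); bot.move_linear(p-.05*Yp,speed=.1); p=np.array(bot.read_position()); bot.move_linear(p+[0,0,.14],speed=.25)
    print('rel',bot.read_clock())
E
python3 - <<'E'
from plan import *
release('red'); save(bot.camera('top'),'red_done_top')
pick('blue'); carry('blue')
E
python3 chk.py blue
```

```text
rel 20.9833
touch False [0.    0.    0.001]
w 0.21874870961563178 [ 0.71  -0.271  3.109]
w 0.2154808668266552 [ 0.125 -0.085 -0.757] 25.8583
[ 0.  0. -0.] 0.21345011047501705 28.275
```

View pics/blue_chk.png

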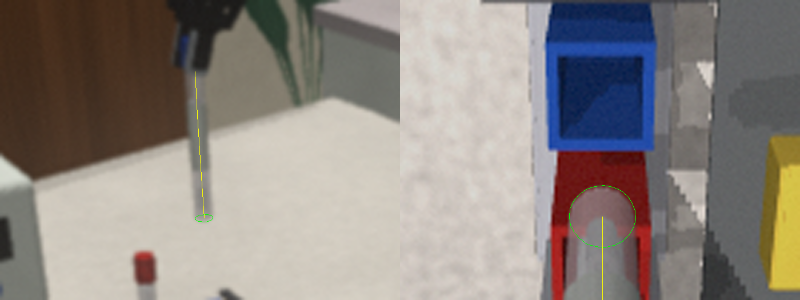

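View pics/blue_scene.png

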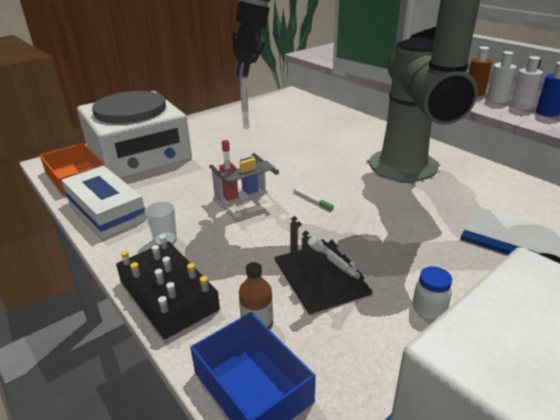

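View pics/blue_wrist.png

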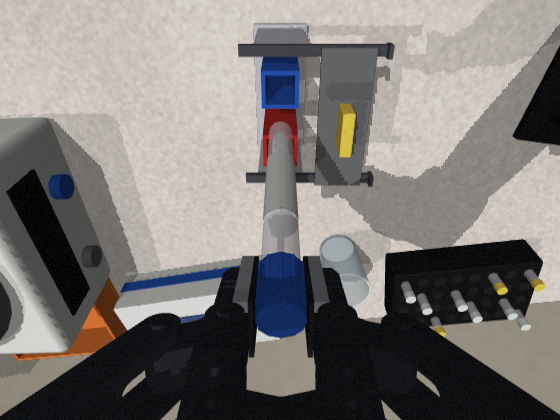

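```bash
python3 - <<'E'
from plan import *
insert('blue'); release('blue')
bot.move_pose([.45,.05,.38],quat(0,0)[0])
bot.wait(.3)
for n in('scene','top'): save(bot.camera(n),'end_'+n)
print(bot.read_clock(),bot.read_ft_force())
bot.move_pose([.507,-.26,.40],quat(hy,0)[0])
p,q=bot.read_position(),bot.read_tool_rot(); save(bot.camera('wrist'),'end_wrist'); np.save('end_wrist.npy',np.r_[p,q])
a,b=cv2.imread('pics/end_scene.png'),cv2.imread('pics/end_top.png')
cv2.imwrite('pics/end_s2.png',cv2.resize(a[110:310,180:380],None,fx=3,fy=3,interpolation=cv2.INTER_CUBIC))
cv2.imwrite('pics/end_t2.png',cv2.resize(b[110:310,120:410],None,fx=2.75,fy=2.75,interpolation=cv2.INTER_CUBIC))
E
```

```text
enter False [ 0.    -0.     0.001]
floor True [ 0.001 -0.     0.001] [-1.235  0.743  3.871] 31.0
rel 32.8833
34.1917 [-0.407 -0.064 -0.465]
```

View pics/end_s2.png

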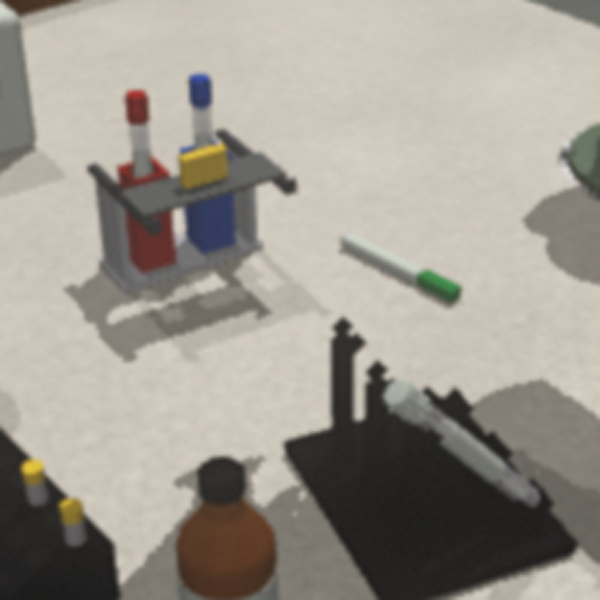

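View pics/end_t2.png

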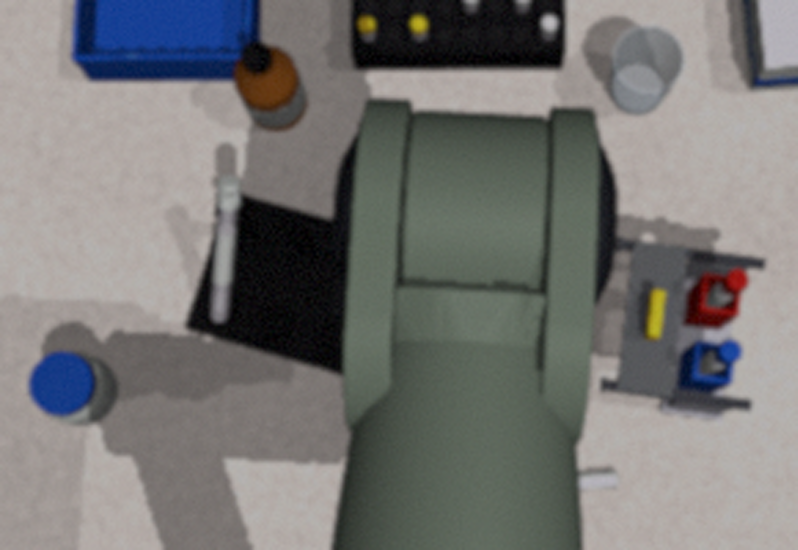

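View pics/end_wrist.png

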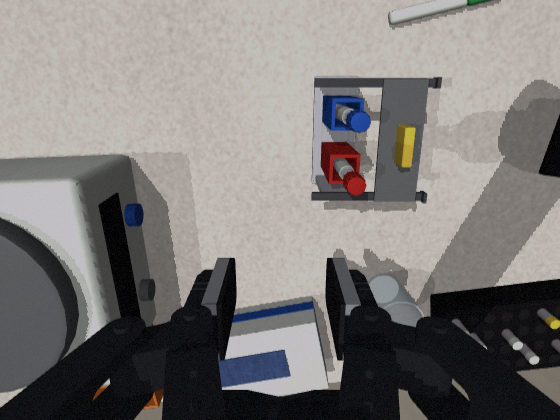

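```bash
python3 - <<'E'
from plan import *
np.set_printoptions(precision=4,suppress=True)
v=np.load('end_wrist.npy'); C=wcam(v[:3],v[3:]); Sc,Tp=cams('scene'),cams('top')
L=lambda n:cv2.cvtColor(cv2.imread(f'pics/end_{n}.png'),cv2.COLOR_BGR2RGB)
for n in ('scene','top','wrist'):
    im=L(n); print(n,'red',[b for b in blobs(im,0,6,130,60)][:3],'blue',[b for b in blobs(im,108,125,120,60) if b[0]<900][:6])
    cam=dict(scene=Sc,top=Tp,wrist=C)[n]
    for c in SLV: print('  expect cap top',c,proj(cam,SLV[c]+[0,0,.182]),'cap centre',proj(cam,SLV[c]+[0,0,.168]))
im=L('wrist'); y=blobs(im,18,35,130,90)[0]; print(y)
hya=np.array([-np.sin(hy),np.cos(hy)])
g=tri([(Sc,blobs(L('scene'),18,35,130,90)[0][1]),(Tp,blobs(L('top'),18,35,130,90)[0][1]),(C,y[1])]); print('pull',g,'cover',(g[:2]-(SLV['red']+SLV['blue'])[:2]/2)@hya)
E
```

```text
scene red [(117, [231.1, 192.1], [225, 182, 12, 18]), (45, [225.0, 144.8], [223, 140, 5, 10])] blue [(668, [550.7, 97.4], [539, 74, 21, 43]), (633, [435.2, 278.9], [420, 267, 32, 25]), (411, [487.3, 241.0], [462, 231, 54, 22]), (241, [109.3, 218.0], [67, 194, 76, 37]), (55, [169.3, 152.4], [165, 149, 9, 8]), (27, [89.5, 182.7], [85, 179, 10, 9])]
  expect cap top red [[224.9353 141.1355]] cap centre [[225.3651 145.9087]]
  expect cap top blue [[246.4257 135.7421]] cap centre [[246.7188 140.4472]]
top red [(177, [381.2, 217.3], [371, 208, 21, 21])] blue [(757, [143.4, 362.6], [105, 347, 77, 33]), (650, [439.4, 109.7], [417, 102, 46, 17]), (503, [87.3, 242.4], [13, 151, 101, 130]), (412, [142.3, 248.9], [131, 238, 23, 23]), (173, [378.9, 241.9], [371, 234, 18, 17]), (121, [435.0, 137.2], [394, 134, 84, 7])]
  expect cap top red [[388.4534 210.5026]] cap centre [[387.2782 211.5345]]
  expect cap top blue [[385.7345 236.7846]] cap centre [[384.5799 237.5125]]
wrist red [(1257, [342.8, 166.8], [321, 142, 45, 54])] blue [(581, [272.8, 311.5], [232, 301, 82, 22]), (228, [129.9, 214.5], [124, 204, 13, 22])]
  expect cap top red [[356.7131 186.2188]] cap centre [[354.0815 182.6126]]
  expect cap top blue [[361.0128 120.9554]] cap centre [[358.0831 119.5201]]
(657, [405.4, 144.3], [396, 125, 20, 43])
pull [ 0.5155 -0.1196  0.1291] cover 0.06231757215159153
```

```bash
python3 - <<'E'
from h import *
print(bot.read_clock(), bot.read_ft_force()); bot.close_job()
E
```

```text
35.4417 [ 0.61528671 -0.23084509 -0.42025918]
the job is handed in; nothing more can be done
```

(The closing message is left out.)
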